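# Sort the weld fixture hardware into its colour trays

### The arm

A 6-joint arm with a two-finger parallel gripper is mounted at the origin on the work surface. World frame = base frame: x ahead of the robot, y to its left, z up, the work surface at z = 0. Lengths are in m, angles in rad, forces in N, time in s.
With the tool pointing down it reaches from about 0.425 to 0.925 m from the base axis. Payload 12.5 kg.
Tool frame: the origin (TCP) lies at the very end of the fingers, on their centre line; the grasp point (between the pads) lies 19 mm behind it; z points along the fingers, y is the line along which they close (so a half turn about z gives the same grasp; the last joint's range is limited). The gripper opens to 85 mm and grips with 20 to 120 N. Pads are 22 mm wide; open, the fingers measure 114 mm over their backs; the gripper's body (76 mm by 85 mm) begins 54 mm behind the grasp point. The pads swing forward as they close: fully open they stand 13 mm farther back than shut.
Start: joints at [1.131, 0.491, 1.559, -0, 1.092, -0.106], TCP at [0.205, 0.591, 0.231] pointing down, gripper open.
Joint ranges: [-3.1, 3.1], [-0.84, 2.19], [0.05, 2.79], [-1.13, 4.28], [0.06, 2.93], [-2.69, 2.69]. Speed limits (rad/s): [2.22, 2.22, 2.79, 3.14, 3.14, 3.14].

### API

Orientations are given as a unit quaternion [x, y, z, w].
In Python, from bench import arm, optics, job gives the robot as it stands. The module is installed in compiled form; this text tells all that it offers.
- The arm moves only by the tool carry_out, never from a script. Its argument "steps" is a list of rows, each a list of 7 numbers: the shift along the world's x, y, z in cm, then the turn, a rotation vector about the world's x, y, z in rad, then the opening, from 0 (shut) to 1 (fully open). A call has exactly 10 rows; each row is the pose to reach, as a shift and turn from the pose commanded when the call began; what a row does not reach only later rows make up. A row lasts 1/12 s, in which the tool goes at most 41.7 mm and 7.16 degrees, less where a joint would pass 70% of its speed; a pose out of reach is approached as far as the arm can. A call with a gripper value outside its range is refused whole. The fingers move at their own pace and stop on an object; "squeeze" is the grip in N (left out, the last holds). Time passes only in rows, so rows that repeat a pose let the fingers close, or fill a call up. It gives the time, the measured TCP pose, the force, the opening and the grip force at its end, in the units of the state.
- arm.get_state(): the state, without advancing time (a new reading comes with each control period).
- optics.read_camera(name): name is "scene" or "top"; returns a dict with "frame" (400x640x3 uint8, red, green, blue), "fx", "fy", "cx", "cy" (pixels), "world_to_cam" (4x4, takes a point from world to camera coordinates). Camera axes: x right, y down, z forward; pixel columns grow to the right and rows downward; lengths in m; the calibration is good to about 2 mm. A picture is of the moment at which its call begins. There is no depth.
- job.job_done(): hands the job in; it is judged then, once.
The state is a dict: "time_s": time; "joints": joint angles; "qvel": joint speeds; "joint_torque": joint torques, N m; "ee_pos": TCP position; "eef_rot": TCP orientation; "contact_force": force on the tool from outside, world axes, zero at the start; "moment": the same for the moment, N m; "width": finger opening in m; "grasp_force": force on a finger pad.
Only numpy, scipy, OpenCV 4.12 (cv2) and the standard library are available. Lean on these libraries where they do the work, as an engineer would, in place of code of your own. Each camera call takes 0.05 s, during which the arm holds its last target. There are 200 camera calls.

### The job

Clear up the fixture hardware on the welding bench: stand both long steel hex nuts in the blue tray, both brass flanged bushings in the yellow tray, and the copper torch nozzle in the red tray. Each must end upright, flat on the floor of its tray; set them down, do not drop them. Leave the orange magnet and the small silver gauge block where they are.

Things in the scene. Friction and masses are not known exactly. Their poses are not given: they have to be found in the camera images.
- nut_a: Upright bright steel long hexagon nut, 36 mm across flats (41.6 mm across corners), 48 mm tall, about 250 g, dark bore on top. Origin at the centre of its underside, z up along its axis; x is square to one pair of flats (flats also at 60 and 120 degrees from x). One of two alike.
- nut_b: Upright bright steel long hexagon nut, 36 mm across flats (41.6 mm across corners), 48 mm tall, about 250 g, dark bore on top. Origin at the centre of its underside, z up along its axis; x is square to one pair of flats (flats also at 60 and 120 degrees from x). One of two alike.
- bushing_a: Upright hollow brass bushing: sleeve 36 mm in diameter, 48 mm tall, standing on its flange 48 mm in diameter and 6 mm thick, about 220 g. Origin at the centre of its underside, z up along its axis. One of two alike.
- bushing_b: Upright hollow brass bushing: sleeve 36 mm in diameter, 48 mm tall, standing on its flange 48 mm in diameter and 6 mm thick, about 220 g. Origin at the centre of its underside, z up along its axis. One of two alike.
- nozzle: Upright hollow copper welding torch nozzle, 58 mm tall, 30 mm in diameter up to 44 mm height, then tapering to 20 mm at the top, about 80 g. Origin at the centre of its underside, z up along its axis.
- tray_blue: Shallow blue metal tray, fixed to the bench, for the two steel hex nuts. Outside 78 mm (x) by 138 mm (y), 18 mm high, walls and floor 4 mm thick, so inside 70 by 130 mm and 14 mm deep. Origin at the centre of its underside; y runs along its length, z up; its floor is at z = 4 mm. It lies with its length across the robot's view (along world y) to within 12 degrees.
- tray_yellow: Shallow yellow metal tray, fixed to the bench, for the two brass bushings. Outside 78 mm (x) by 138 mm (y), 18 mm high, walls and floor 4 mm thick, so inside 70 by 130 mm and 14 mm deep. Origin at the centre of its underside; y runs along its length, z up; its floor is at z = 4 mm. It lies with its length across the robot's view (along world y) to within 12 degrees.
- tray_red: Shallow red metal tray, fixed to the bench, for the copper nozzle. Outside 78 mm (x) by 138 mm (y), 18 mm high, walls and floor 4 mm thick, so inside 70 by 130 mm and 14 mm deep. Origin at the centre of its underside; y runs along its length, z up; its floor is at z = 4 mm. It lies with its length across the robot's view (along world y) to within 12 degrees.
- magnet: Orange welding magnet lying flat, 60 (x) by 44 (y) by 14 mm high, with a small black dot on top; it does not attract anything. Loose bystander: leave it. Origin at the centre of its underside.
- gauge_block: Small pale silver gauge block, 45 (x) by 30 (y) by 24 mm high, with two black dots on top. Loose bystander: leave it. Origin at the centre of its underside.
Things that resemble listed ones, but are neither listed nor needed, are in the scene too. Leave any purple look-alike of the nut_a alone.

How it is judged:
By the outcome, as a careful person would: the job done as asked, in the order asked, and still so for the second after the job is handed in, with the robot touching nothing.
It also fails if it takes over 112 s, if anything falls off the work surface, if the arm or the gripper's body presses on something with over 40 N, if the wrist force passes 120 N, or if a joint passes its speed limit or range.

## Working session

There is one attempt and no reset: what is moved stays moved. The work goes in short steps, Python scripts to look and compute and a tool call to move; the robot and the scene stay as the last step left them, time stands still between calls to the robot, and variables do not carry over. Pictures are saved under pics/ and viewed, at most 14 in all, crops included, and the job is handed in when it is done.

Besides the shell and the picture viewer there is one more tool, called after ">>>" as name(argument=value, ...), one argument or row to a line, values as JSON. carry_out: Moves the arm, as the interface text tells. Its arguments: {"type":"object","properties":{"steps":{"type":"array"},"squeeze":{"type":"number"}},"required":["steps"]}

```bash
mkdir -p pics
python3 - <<'E'
from bench import arm, optics
import cv2
s=arm.get_state(); print(s)
for n in ("scene","top"):
    c=optics.read_camera(n); cv2.imwrite(f"pics/{n}0.png",c["frame"][:,:,::-1]); print(n,c["fx"],c["fy"],c["cx"],c["cy"]); print(c["world_to_cam"].round(4).tolist())
E
```

```text
{'time_s': 0.0, 'joints': array([ 1.13137661e+00,  4.91565319e-01,  1.55949346e+00, -3.28641493e-06,
        1.09171059e+00, -1.05594062e-01]), 'qvel': array([-0.00035399,  0.00034313, -0.00033846, -0.00068574,  0.00141811,
       -0.0014092 ]), 'joint_torque': array([ 2.75562837e-03, -6.18456316e+01, -2.61576962e+01, -8.53980055e-06,
        4.25527658e-03, -5.65343032e-05]), 'ee_pos': array([0.20465652, 0.59027891, 0.23070901]), 'eef_rot': array([ 1.66138100e-01,  9.86102320e-01, -5.67037806e-04, -1.56950155e-04]), 'contact_force': array([-0.08732481,  0.12331526, -0.56520813]), 'moment': array([-0.02245559, -0.0143159 ,  0.00836712]), 'grasp_force': 0.0, 'width': 0.08524305602345164}
scene 511.0886821857638 511.0886821857638 325.09956504584005 202.31133275748994
[[-0.741, 0.6713, 0.0163, 0.4019], [0.4687, 0.5343, -0.7035, -0.2153], [-0.4809, -0.5136, -0.7106, 1.3385], [0.0, 0.0, 0.0, 1.0]]
top 442.72811095741696 442.72811095741696 322.1254335714358 201.93041124459577
[[-0.0056, -0.9995, -0.0299, 0.0217], [-0.9989, 0.007, -0.0473, 0.5601], [0.0475, 0.0296, -0.9984, 1.0972], [0.0, 0.0, 0.0, 1.0]]
```

View pics/scene0.png

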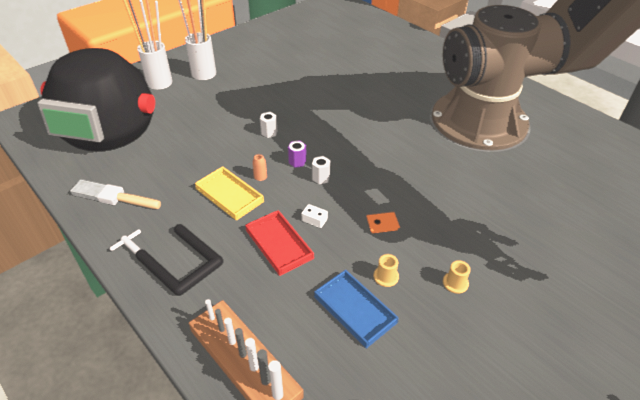

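View pics/top0.png

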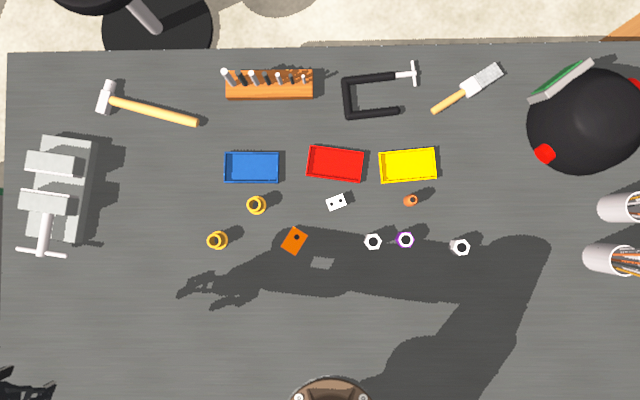

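The top view shows the trays: blue (252,167), red (336,163) and yellow (408,165). The bushings are at (256,204) and (217,240), the nozzle at (411,200), the steel nuts at (373,241) and (460,246), and the purple decoy at (405,240). The scene view shows the same things, with nuts at (321,169) and (268,125), bushings at (387,270) and (457,277), and the nozzle at (260,167).

```bash
cat > h.py <<'E'
import numpy as np, cv2
from bench import arm, optics
from scipy.optimize import least_squares
def proj(c,P):
    q=np.c_[P,np.ones(len(P))]@np.array(c["world_to_cam"]).T
    return np.c_[c["fx"]*q[:,0]/q[:,2]+c["cx"], c["fy"]*q[:,1]/q[:,2]+c["cy"]]
def cen(p):
    m=cv2.moments(cv2.convexHull(p.astype(np.float32))); return np.array([m["m10"]/m["m00"],m["m01"]/m["m00"]]),m["m00"]
def rings(l,n=36,ph=0):
    a=np.arange(n)*2*np.pi/n+ph
    return np.vstack([np.c_[r*np.cos(a),r*np.sin(a),0*a+z] for r,z in l])
def box(x,y,h): return np.array([[i*x/2,j*y/2,k*h] for i in(-1,1) for j in(-1,1) for k in(0,1)])
M={"nut":rings([(.0202,0),(.0202,.048)]),"bush":rings([(.024,0),(.024,.006),(.018,.006),(.018,.048)]),
 "noz":rings([(.015,0),(.015,.044),(.010,.058)]),"tray":box(.078,.138,.018)}
def mask(f,kind):
    h=cv2.cvtColor(f,cv2.COLOR_RGB2HSV).astype(int); H,S,V=h[...,0],h[...,1],h[...,2]
    return {"nut":(S<60)&(V>120),"bush":(S>110)&(V>70)&(H>12)&(H<35),"noz":(S>90)&(V>70)&((H<18)|(H>172)),
      "blue":(S>120)&(H>95)&(H<125),"red":(S>150)&((H<8)|(H>172)),"yellow":(S>130)&(H>20)&(H<35)}[kind].astype(np.uint8)
def blob(f,kind,seed):
    n,l,st,ce=cv2.connectedComponentsWithStats(mask(f,kind))
    ok=[i for i in range(1,n) if st[i,4]>25]
    i=min(ok,key=lambda i:np.hypot(*(ce[i]-seed)))
    ys,xs=np.nonzero(l==i); p=np.r_[np.c_[xs-.5,ys-.5],np.c_[xs+.5,ys+.5],np.c_[xs-.5,ys+.5],np.c_[xs+.5,ys-.5]]
    return p.astype(np.float32)
def locate(cs,model,obs):
    f=lambda v:np.r_[tuple(cen(proj(c,model+v))[0]-o for c,o in zip(cs,obs))]
    return least_squares(f,[.55,0,0],x_scale=.01)
E
cat > m.py <<'E'
from h import *
S=optics.read_camera("scene");T=optics.read_camera("top")
for name,mod,kind,s,t in [("nutR","nut","nut",(321,169),(373,241)),("nutL","nut","nut",(268,125),(460,246)),
 ("bushN","bush","bush",(387,270),(256,204)),("bushF","bush","bush",(457,277),(217,240)),("noz","noz","noz",(260,167),(411,200)),
 ("blue","tray","blue",(356,307),(252,167)),("red","tray","red",(280,241),(336,163)),("yellow","tray","yellow",(229,192),(408,165))]:
    b=[blob(c["frame"],kind,x) for c,x in((S,s),(T,t))]; o=[cen(x) for x in b]
    r=locate((S,T),M[mod],[x[0] for x in o]); pa=[cen(proj(c,M[mod]+r.x))[1] for c in(S,T)]
    yaw=""
    if mod=="tray": # corners of the top rim hull -> plane z=.018 via top camera
        (cx,cy),wh,a=q=cv2.minAreaRect(cv2.convexHull(b[1])); yaw=(wh,a)
    print(name,(r.x*1000).round(1),"res",r.fun.round(1),"area obs/model",[round(x[1]/y,2) for x,y in zip(o,pa)],yaw,o[0][0].round(),o[1][0].round())
E
python3 m.py
python3 - <<'E'
import cv2,numpy as np
t=cv2.imread("pics/top0.png");s=cv2.imread("pics/scene0.png")
R=lambda a,k:cv2.resize(a,None,fx=k,fy=k,interpolation=cv2.INTER_CUBIC)
tiles=[t[231:256,361:386],t[231:256,393:418],t[231:256,448:473],s[153:190,302:339],s[107:144,250:287],s[150:187,242:279]]
cv2.imwrite("pics/nuts.png",np.vstack([np.hstack([cv2.resize(x,(260,260),interpolation=cv2.INTER_CUBIC) for x in tiles[i:i+3]]) for i in (0,3)]))
E
```

```text
nutR [ 467.7 -181.7   29. ] res [ 0.  0.  0. -0.] area obs/model [0.34, 0.64]  [296. 145.] [405. 239.]
nutL [ 467.7 -181.7   29. ] res [ 0.  0.  0. -0.] area obs/model [0.34, 0.64]  [296. 145.] [405. 239.]
bushN [554.7 184.7   2.4] res [ 0.3  0.   0.3 -0.1] area obs/model [0.93, 1.1]  [386. 271.] [256. 205.]
bushF [467.2 281.8   2.5] res [ 0.4  0.1  0.4 -0.4] area obs/model [0.91, 1.07]  [456. 277.] [217. 240.]
noz [ 562.6 -198.5    4.1] res [-0.1 -0.  -0.1  0.1] area obs/model [1.05, 1.06]  [259. 167.] [410. 200.]
blue [ 639.3  169.5 -104.8] res [-9.6 18.1 17.5  8.7] area obs/model [1.17, 1.17] ((31.0, 55.0), 90.0) [356. 308.] [251. 167.]
red [656.7 -13.1   2.6] res [-0.1 -0.  -0.1  0.2] area obs/model [0.99, 1.04] ((56.28569793701172, 32.80975341796875), 8.130101203918457) [279. 242.] [335. 163.]
yellow [ 648.2 -191.1   11.8] res [-1.7 -1.4 -1.   0.8] area obs/model [0.69, 1.02] ((32.750221252441406, 57.28078842163086), 84.47245788574219) [232. 192.] [407. 165.]
```

View pics/nuts.png

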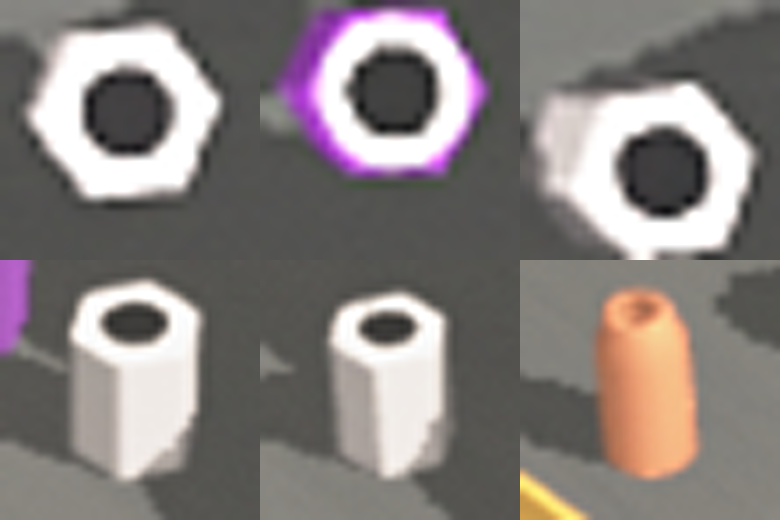

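Both steel nuts show flats facing near ±x, with the yaw about +3°. The bores are at top (372.7,241.3) and (461.3,246.9), and scene (320.6,161.3) and (267.6,116.0). I'll triangulate the bores and fix the tray fits.

```bash
cat > m2.py <<'E'
from h import *
S=optics.read_camera("scene");T=optics.read_camera("top")
def tri(a,b):
    return least_squares(lambda v:np.r_[proj(S,v[None])[0]-a,proj(T,v[None])[0]-b],[.5,0,0.02],x_scale=.01)
for n,a,b in(("nutR",(320.6,161.3),(372.7,241.3)),("nutL",(267.6,116.0),(461.3,246.9))):
    r=tri(a,b);print(n,(r.x*1e3).round(1),r.fun.round(1))
def plane(c,p,z):
    W=np.array(c["world_to_cam"]);d=np.c_[(p[:,0]-c["cx"])/c["fx"],(p[:,1]-c["cy"])/c["fy"],np.ones(len(p))]@W[:3,:3]
    o=-W[:3,:3].T@W[:3,3]; return (o+d*((z-o[2])/d[:,2])[:,None])[:,:2]
for n,s,t in(("blue",(356,307),(252,167)),("red",(280,241),(336,163)),("yellow",(229,192),(408,165))):
    for c,x,l in((S,s,"scene"),(T,t,"top")):
        h=cv2.cvtColor(c["frame"],cv2.COLOR_RGB2HSV).astype(int);H=h[...,0];hs=dict(blue=(H>95)&(H<125),red=(H<8)|(H>172),yellow=(H>18)&(H<36))[n]
        m=(hs&(h[...,1]>90)&(h[...,2]>50)).astype(np.uint8)
        _,lab,_,_=cv2.connectedComponentsWithStats(m); w=lab[x[1]-12:x[1]+13,x[0]-12:x[0]+13]; i=np.bincount(w[w>0]).argmax()
        ys,xs=np.nonzero(lab==i); hull=cv2.convexHull(np.c_[xs,ys].astype(np.float32))[:,0]
        r=cv2.minAreaRect((plane(c,hull,.018)*1e3).astype(np.float32)); print(n,l,np.round(r[0],1),np.round(r[1],1),round(r[2],1))
E
python3 m2.py
```

```text
nutR [ 462.8 -104.    52.5] [-0. -0. -0.  0.]
nutL [ 448.4 -314.3   53.3] [-0.1 -0.  -0.1  0.1]
blue scene [652.2 199.7] [143.8  84.1] 88.6
blue top [650.8 198. ] [139.5  78.6] 89.5
red scene [658.7  -9.4] [152.3  85. ] 81.5
red top [656.2 -12.8] [140.2  81.5] 81.4
yellow scene [ 653.3 -190.5] [ 87.9 153.7] 4.8
yellow top [ 651.  -194.6] [ 79.8 140.3] 5.0
```

The measured tops stand at about 52 mm (48 true, so about 4 mm of calibration bias). The tray sizes match and everything is in reach. Setting out for nut R.

>>> carry_out(
  steps=[
    [24.5,-29,-2,0,0,-0.8,1],
    [24.5,-29,-2,0,0,-0.8,1],
    [24.5,-29,-2,0,0,-0.8,1],
    [24.5,-29,-2,0,0,-0.8,1],
    [24.5,-29,-2,0,0,-0.8,1],
    [24.5,-29,-2,0,0,-0.8,1],
    [24.5,-29,-2,0,0,-0.8,1],
    [24.5,-29,-2,0,0,-0.8,1],
    [24.5,-29,-2,0,0,-0.8,1],
    [24.5,-29,-2,0,0,-0.8,1],
  ],
  squeeze=50,
)

```text
time_s: 1.13
ee_pos: [0.453, 0.2964, 0.211]
eef_rot: [0.539, 0.843, -0.0, 0.0]
contact_force: [-0.8, 0.5, 0.3]
width: 0.0852
grasp_force: 0.0
```

>>> carry_out(
  steps=[
    [1.3,-40.5,-5,0,0,-0.38,1],
    [1.3,-40.5,-5,0,0,-0.38,1],
    [1.3,-40.5,-5,0,0,-0.38,1],
    [1.3,-40.5,-5,0,0,-0.38,1],
    [1.3,-40.5,-5,0,0,-0.38,1],
    [1.3,-40.5,-5,0,0,-0.38,1],
    [1.3,-40.5,-5,0,0,-0.38,1],
    [1.3,-40.5,-5,0,0,-0.38,1],
    [1.3,-40.5,-5,0,0,-0.38,1],
    [1.3,-40.5,-5,0,0,-0.38,1],
  ],
)

```text
time_s: 1.97
ee_pos: [0.4626, -0.107, 0.1612]
eef_rot: [0.687, 0.727, 0.0, 0.0]
contact_force: [0.8, 0.5, 0.2]
width: 0.0852
grasp_force: 0.0
```

Run:
```python
from h import *
s=arm.get_state();print(s["ee_pos"].round(4),s["eef_rot"].round(3),s["time_s"])
S=optics.read_camera("scene")["frame"];T=optics.read_camera("top")["frame"]
a=cv2.resize(S[90:290,180:440],(520,400));b=cv2.resize(T[140:290,320:480],None,fx=1.7,fy=2.667)
cv2.imwrite("pics/h1.png",np.hstack([a,b[:400]])[:,:,::-1])
```

```text
[ 0.4626 -0.107   0.1612] [0.687 0.727 0.    0.   ] 1.9667
```

View pics/h1.png

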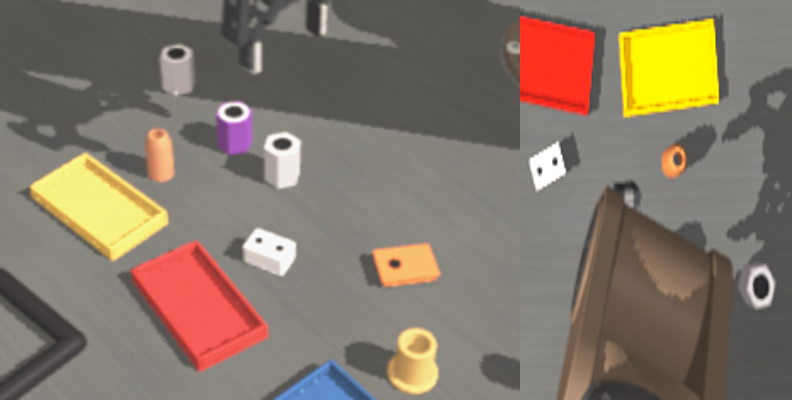

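The gripper hovers over the nut, with the fingers at about (255,55) and (318,15) in the left crop, clear of the purple nut. Descending and gripping.

>>> carry_out(
  steps=[
    [0,0,-4,0,0,0,1],
    [0,0,-8,0,0,0,1],
    [0,0,-11,0,0,0,1],
    [0,0,-13,0,0,0,1],
    [0,0,-14,0,0,0,1],
    [0,0,-14,0,0,0,0.3],
    [0,0,-14,0,0,0,0.2],
    [0,0,-14,0,0,0,0.2],
    [0,0,-14,0,0,0,0.2],
    [0,0,-14,0,0,0,0.2],
  ],
  squeeze=50,
)

```text
time_s: 2.9
ee_pos: [0.4634, -0.1046, 0.0228]
eef_rot: [0.687, 0.727, 0.001, 0.001]
contact_force: [0.1, 1.6, 8.4]
width: 0.0352
grasp_force: 49.5
```

>>> carry_out(
  steps=[
    [0,0,2,0,0,0,0.2],
    [0,0,6,0,0,0,0.2],
    [0,0,10,0,0,0,0.2],
    [2,3.4,11,0,0,0,0.2],
    [3.9,6.9,11,0,0,0,0.2],
    [5.8,10.4,11,0,0,0,0.2],
    [7.7,13.9,11,0,0,0,0.2],
    [9.6,17.4,11,0,0,0,0.2],
    [11.5,20.9,11,0,0,0,0.2],
    [13.4,24.2,11,0,0,0,0.2],
  ],
)

```text
time_s: 3.73
ee_pos: [0.5971, 0.1398, 0.1323]
eef_rot: [0.687, 0.727, 0.0, 0.0]
contact_force: [1.0, -1.9, -3.8]
width: 0.0351
grasp_force: 51.8
```

>>> carry_out(
  steps=[
    [2,3.4,0,0,0,0,0.2],
    [3.6,6.2,0,0,0,0,0.2],
    [4.8,8.2,0,0,0,0,0.2],
    [5.4,9.2,0,0,0,0,0.2],
    [5.4,9.2,0,0,0,0,0.2],
    [5.4,9.2,-2,0,0,0,0.2],
    [5.4,9.2,-4,0,0,0,0.2],
    [5.4,9.2,-5.5,0,0,0,0.2],
    [5.4,9.2,-6.5,0,0,0,0.2],
    [5.4,9.2,-6.5,0,0,0,0.2],
  ],
)

```text
time_s: 4.57
ee_pos: [0.6496, 0.2287, 0.0647]
eef_rot: [0.687, 0.727, -0.001, -0.001]
contact_force: [-1.1, -0.4, -3.5]
width: 0.0351
grasp_force: 51.7
```

Run:
```python
from h import *
s=arm.get_state();print(s["ee_pos"].round(4),s["eef_rot"].round(3),s["time_s"],s["contact_force"],s["width"])
S=optics.read_camera("scene")["frame"]
cv2.imwrite("pics/p1.png",cv2.resize(S[200:360,280:480],(800,640))[:600,:,::-1])
```

```text
[0.6496 0.2287 0.0647] [ 0.687  0.727 -0.001 -0.001] 4.5667 [-1.06533623 -0.41335679 -3.45724829] 0.03505775396574301
```

View pics/p1.png

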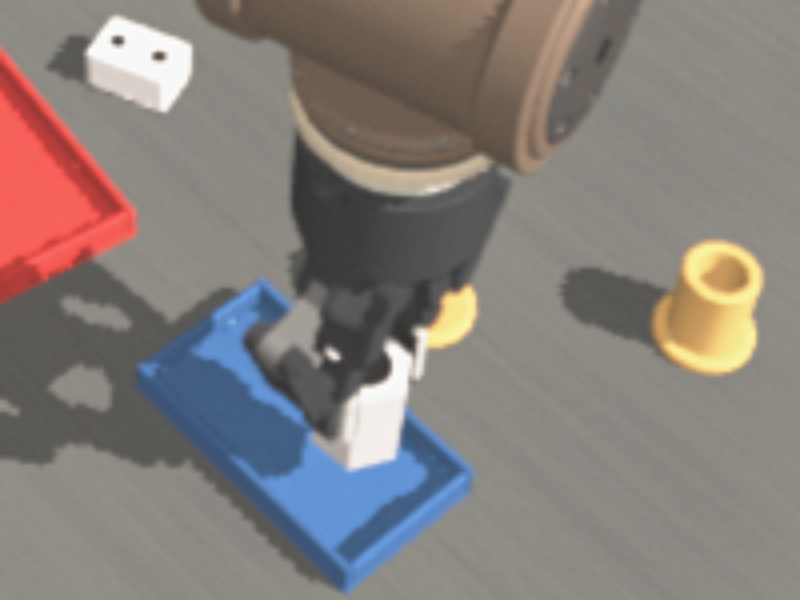

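The nut is held upright over the +y half of the blue tray (nut base at about (370,465), tray (140–470, 280–590) in the crop). Lowering.

>>> carry_out(
  steps=[
    [0,0,-1.5,0,0,0,0.2],
    [0,0,-2.5,0,0,0,0.2],
    [0,0,-3.0,0,0,0,0.2],
    [0,0,-3.3,0,0,0,0.2],
    [0,0,-3.5,0,0,0,0.2],
    [0,0,-3.6,0,0,0,0.2],
    [0,0,-3.7,0,0,0,0.2],
    [0,0,-3.75,0,0,0,0.2],
    [0,0,-3.75,0,0,0,0.2],
    [0,0,-3.75,0,0,0,0.2],
  ],
)

```text
time_s: 5.45
ee_pos: [0.6508, 0.2295, 0.0291]
eef_rot: [0.687, 0.727, 0.0, 0.0]
contact_force: [-0.2, -0.9, -3.3]
width: 0.0358
grasp_force: 51.8
```

>>> carry_out(
  steps=[
    [0,0,-0.1,0,0,0,0.2],
    [0,0,-0.15,0,0,0,0.2],
    [0,0,-0.2,0,0,0,0.2],
    [0,0,-0.22,0,0,0,0.2],
    [0,0,-0.24,0,0,0,0.2],
    [0,0,-0.26,0,0,0,0.2],
    [0,0,-0.28,0,0,0,0.2],
    [0,0,-0.3,0,0,0,0.2],
    [0,0,-0.3,0,0,0,0.2],
    [0,0,-0.3,0,0,0,0.2],
  ],
)

```text
time_s: 6.28
ee_pos: [0.6508, 0.2296, 0.0269]
eef_rot: [0.687, 0.727, 0.0, 0.0]
contact_force: [-4.5, -1.6, 8.9]
width: 0.0352
grasp_force: 53.2
```

>>> carry_out(
  steps=[
    [0,0,0,0,0,0,0.5],
    [0,0,0,0,0,0,0.65],
    [0,0,0,0,0,0,0.65],
    [0,0,0,0,0,0,0.65],
    [0,0,1.5,0,0,0,0.65],
    [0,0,4,0,0,0,0.65],
    [0,0,8,0,0,0,0.65],
    [0,0,12,0,0,0,0.65],
    [-1.4,-3.7,12,0,0,0,0.8],
    [-2.8,-7.4,12,0,0,0,1],
  ],
)

```text
time_s: 7.12
ee_pos: [0.6234, 0.1562, 0.1482]
eef_rot: [0.686, 0.728, 0.002, 0.002]
contact_force: [-0.5, -1.3, -1.5]
width: 0.0778
grasp_force: 0.0
```

>>> carry_out(
  steps=[
    [-17.5,-47,0,0,0,0,1],
    [-17.5,-47,0,0,0,0,1],
    [-17.5,-47,0,0,0,0,1],
    [-17.5,-47,0,0,0,0,1],
    [-17.5,-47,0,0,0,0,1],
    [-17.5,-47,0,0,0,0,1],
    [-17.5,-47,0,0,0,0,1],
    [-17.5,-47,0,0,0,0,1],
    [-17.5,-47,0,0,0,0,1],
    [-17.5,-47,0,0,0,0,1],
  ],
)

```text
time_s: 7.95
ee_pos: [0.4764, -0.2368, 0.146]
eef_rot: [0.687, 0.727, 0.0, 0.0]
contact_force: [1.3, 0.1, 0.6]
width: 0.0855
grasp_force: 0.0
```

Run:
```python
from h import *
s=arm.get_state();print(s["ee_pos"].round(4),s["eef_rot"].round(3),s["time_s"],s["contact_force"],s["width"])
S=optics.read_camera("scene")["frame"];T=optics.read_camera("top")["frame"]
a=cv2.resize(S[250:350,300:420],(480,400));b=cv2.resize(T[140:260,200:290],(300,400))
cv2.imwrite("pics/p2.png",np.hstack([a,b])[:,:,::-1])
```

```text
[ 0.4764 -0.2368  0.146 ] [0.687 0.727 0.    0.   ] 7.95 [1.26599049 0.06426782 0.57443981] 0.08554854314009966
```

View pics/p2.png

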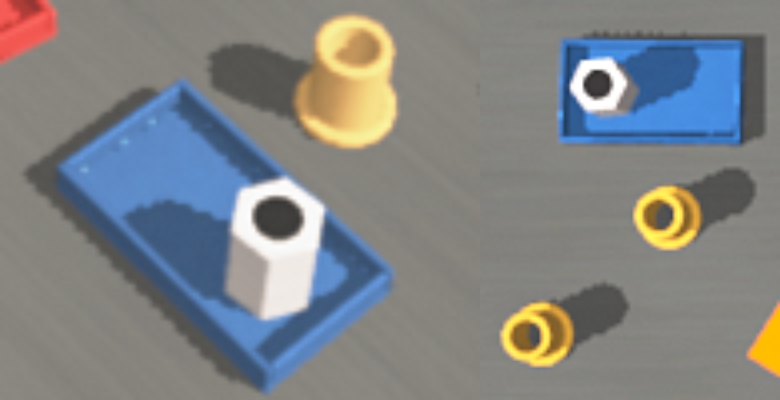

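The first nut stands flat in the +y half of the blue tray (crop (275,250)), upright and clear of the walls. On to the second nut.

>>> carry_out(
  steps=[
    [-1.4,-3.7,0,0,0,0,1],
    [-2.9,-7.6,0,0,0,0,1],
    [-2.9,-7.9,-3,0,0,0,1],
    [-2.9,-7.9,-7,0,0,0,1],
    [-2.9,-7.9,-10,0,0,0,1],
    [-2.9,-7.9,-12,0,0,0,1],
    [-2.9,-7.9,-12.4,0,0,0,1],
    [-2.9,-7.9,-12.4,0,0,0,0.5],
    [-2.9,-7.9,-12.4,0,0,0,0.2],
    [-2.9,-7.9,-12.4,0,0,0,0.2],
  ],
)

```text
time_s: 8.88
ee_pos: [0.4491, -0.3142, 0.0233]
eef_rot: [0.687, 0.727, 0.0, 0.001]
contact_force: [-0.2, -0.6, 0.1]
width: 0.0516
grasp_force: 0.0
```

>>> carry_out(
  steps=[
    [0,0,0,0,0,0,0.2],
    [0,0,0,0,0,0,0.2],
    [0,0,0,0,0,0,0.2],
    [0,0,2,0,0,0,0.2],
    [0,0,5,0,0,0,0.2],
    [0,0,9,0,0,0,0.2],
    [0,0,11,0,0,0,0.2],
    [0,0,11,0,0,0,0.2],
    [1.6,3.8,11,0,0,0,0.2],
    [3.2,7.6,11,0,0,0,0.2],
  ],
)

```text
time_s: 9.72
ee_pos: [0.48, -0.2383, 0.1319]
eef_rot: [0.688, 0.726, 0.0, 0.001]
contact_force: [1.2, 0.6, -4.2]
width: 0.0359
grasp_force: 50.3
```

>>> carry_out(
  steps=[
    [1.6,3.8,0,0,0,0,0.2],
    [3.2,7.6,0,0,0,0,0.2],
    [4.8,11.4,0,0,0,0,0.2],
    [6.4,15.2,0,0,0,0,0.2],
    [8,19,0,0,0,0,0.2],
    [9.6,22.8,0,0,0,0,0.2],
    [11.2,26.6,0,0,0,0,0.2],
    [12.8,30.4,0,0,0,0,0.2],
    [14.4,34.2,0,0,0,0,0.2],
    [15.8,37.6,0,0,0,0,0.2],
  ],
)

```text
time_s: 10.55
ee_pos: [0.6385, 0.1406, 0.131]
eef_rot: [0.686, 0.727, -0.0, -0.0]
contact_force: [0.3, -1.1, -3.0]
width: 0.0358
grasp_force: 50.4
```

>>> carry_out(
  steps=[
    [0.8,2,0,0,0,0,0.2],
    [1.2,2.8,0,0,0,0,0.2],
    [1.2,2.8,-2,0,0,0,0.2],
    [1.2,2.8,-5,0,0,0,0.2],
    [1.2,2.8,-7.5,0,0,0,0.2],
    [1.2,2.8,-9,0,0,0,0.2],
    [1.2,2.8,-9.7,0,0,0,0.2],
    [1.2,2.8,-10,0,0,0,0.2],
    [1.2,2.8,-10.1,0,0,0,0.2],
    [1.2,2.8,-10.1,0,0,0,0.2],
  ],
)

```text
time_s: 11.38
ee_pos: [0.6507, 0.1658, 0.0316]
eef_rot: [0.687, 0.727, 0.0, 0.0]
contact_force: [-1.2, -0.3, -3.0]
width: 0.0359
grasp_force: 50.2
```

>>> carry_out(
  steps=[
    [0,0,-0.1,0,0,0,0.2],
    [0,0,-0.2,0,0,0,0.2],
    [0,0,-0.25,0,0,0,0.2],
    [0,0,-0.3,0,0,0,0.2],
    [0,0,-0.34,0,0,0,0.2],
    [0,0,-0.38,0,0,0,0.2],
    [0,0,-0.42,0,0,0,0.2],
    [0,0,-0.46,0,0,0,0.2],
    [0,0,-0.5,0,0,0,0.2],
    [0,0,-0.5,0,0,0,0.2],
  ],
)

```text
time_s: 12.22
ee_pos: [0.6505, 0.1662, 0.0276]
eef_rot: [0.687, 0.727, 0.0, 0.0]
contact_force: [-6.0, -0.8, 13.1]
width: 0.0356
grasp_force: 51.9
```

>>> carry_out(
  steps=[
    [0,0,0,0,0,0,0.5],
    [0,0,0,0,0,0,0.65],
    [0,0,0,0,0,0,0.65],
    [0,0,0,0,0,0,0.65],
    [0,0,1.5,0,0,0,0.65],
    [0,0,4,0,0,0,0.65],
    [0,0,8,0,0,0,0.65],
    [-3,0.6,10,0,0,0,0.8],
    [-6.5,1.3,10,0,0,0,1],
    [-9.6,1.9,10,0,0,0,1],
  ],
)

```text
time_s: 13.05
ee_pos: [0.5533, 0.1852, 0.127]
eef_rot: [0.687, 0.727, 0.001, 0.001]
contact_force: [0.7, 0.9, -0.8]
width: 0.0852
grasp_force: 0.0
```

>>> carry_out(
  steps=[
    [0,0,0,0,0,0,1],
    [0,0,-3,0,0,0,1],
    [0,0,-6,0,0,0,1],
    [0,0,-9,0,0,0,1],
    [0,0,-10.4,0,0,0,1],
    [0,0,-10.4,0,0,0,0.6],
    [0,0,-10.4,0,0,0,0.2],
    [0,0,-10.4,0,0,0,0.2],
    [0,0,-10.4,0,0,0,0.2],
    [0,0,-10.4,0,0,0,0.2],
  ],
)

```text
time_s: 13.88
ee_pos: [0.555, 0.1852, 0.0235]
eef_rot: [0.687, 0.727, 0.001, 0.001]
contact_force: [-0.4, -0.5, 4.8]
width: 0.0353
grasp_force: 49.3
```

>>> carry_out(
  steps=[
    [0,0,2,0,0,0,0.2],
    [0,0,6,0,0,0,0.2],
    [0,0,10,0,0,0,0.2],
    [0.8,-3,11,0,0,0,0.2],
    [1.6,-6.9,11,0,0,0,0.2],
    [2.5,-10.8,11,0,0,0,0.2],
    [3.5,-14.7,11,0,0,0,0.2],
    [4.4,-18.6,11,0,0,0,0.2],
    [5.4,-22.5,11,0,0,0,0.2],
    [6.4,-26.4,11,0,0,0,0.2],
  ],
)

```text
time_s: 14.72
ee_pos: [0.6185, -0.0809, 0.133]
eef_rot: [0.687, 0.727, 0.0, 0.001]
contact_force: [0.8, 0.4, -2.7]
width: 0.0352
grasp_force: 50.8
```

>>> carry_out(
  steps=[
    [1,-3.9,0,0,0,0,0.2],
    [1.9,-7.8,0,0,0,0,0.2],
    [2.8,-11.5,0,0,0,0,0.2],
    [3.5,-14.3,0,0,0,0,0.2],
    [3.5,-14.8,0,0,0,0,0.2],
    [3.5,-14.8,-3,0,0,0,0.2],
    [3.5,-14.8,-6,0,0,0,0.2],
    [3.5,-14.8,-8,0,0,0,0.2],
    [3.5,-14.8,-9,0,0,0,0.2],
    [3.5,-14.8,-9,0,0,0,0.2],
  ],
)

```text
time_s: 15.55
ee_pos: [0.6524, -0.2263, 0.0402]
eef_rot: [0.687, 0.727, -0.0, -0.001]
contact_force: [-0.0, -0.2, -2.2]
width: 0.0353
grasp_force: 50.8
```

Run:
```python
from h import *
s=arm.get_state();print(s["ee_pos"].round(4),s["contact_force"],s["width"])
S=optics.read_camera("scene")["frame"]
a=cv2.resize(S[130:230,170:290],(480,400));b=cv2.resize(S[250:350,300:390],(320,400))
cv2.imwrite("pics/p3.png",np.hstack([a,b])[:,:,::-1])
```

```text
[ 0.6524 -0.2263  0.0402] [-0.04353567 -0.24763235 -2.24827697] 0.03533572911152829
```

View pics/p3.png

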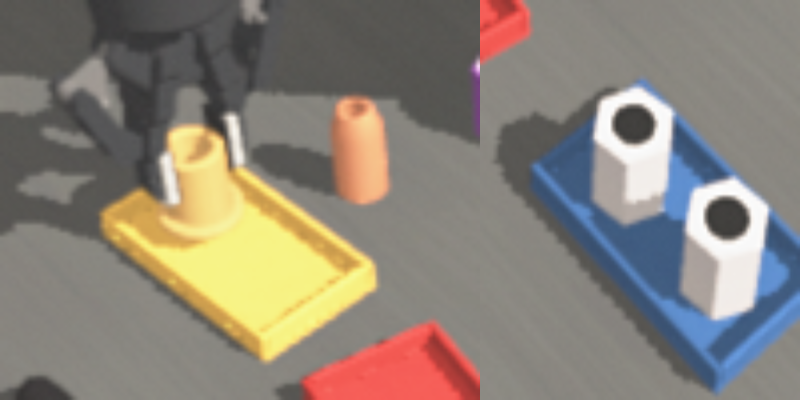

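Both nuts stand flat in the blue tray. The bushing hovers over the -y half of the yellow tray (crop (200,210)). Lowering.

>>> carry_out(
  steps=[
    [0,0,-0.5,0,0,0,0.2],
    [0,0,-0.9,0,0,0,0.2],
    [0,0,-1.1,0,0,0,0.2],
    [0,0,-1.2,0,0,0,0.2],
    [0,0,-1.3,0,0,0,0.2],
    [0,0,-1.38,0,0,0,0.2],
    [0,0,-1.46,0,0,0,0.2],
    [0,0,-1.54,0,0,0,0.2],
    [0,0,-1.6,0,0,0,0.2],
    [0,0,-1.6,0,0,0,0.2],
  ],
)

```text
time_s: 16.43
ee_pos: [0.6535, -0.227, 0.0275]
eef_rot: [0.687, 0.727, 0.0, 0.0]
contact_force: [-4.1, 1.7, 11.2]
width: 0.0354
grasp_force: 52.1
```

>>> carry_out(
  steps=[
    [0,0,0,0,0,0,0.5],
    [0,0,0,0,0,0,0.65],
    [0,0,0,0,0,0,0.65],
    [0,0,0,0,0,0,0.65],
    [0,0,1.5,0,0,0,0.65],
    [0,0,4,0,0,0,0.65],
    [0,0,8,0,0,0,0.65],
    [0,0,11,0,0,0,0.65],
    [-1.4,3.8,11,0,0,0,0.8],
    [-2.8,7.6,11,0,0,0,1],
  ],
)

```text
time_s: 17.27
ee_pos: [0.6258, -0.1518, 0.1376]
eef_rot: [0.688, 0.726, 0.001, 0.002]
contact_force: [1.0, 0.8, -0.8]
width: 0.0772
grasp_force: 0.0
```

>>> carry_out(
  steps=[
    [-1.4,3.8,0,0,0,0,1],
    [-2.8,7.6,0,0,0,0,1],
    [-4.2,11.4,0,0,0,0,1],
    [-5.6,15.2,0,0,0,0,1],
    [-7,19,0,0,0,0,1],
    [-8.4,22.8,0,0,0,0,1],
    [-9.8,26.6,0,0,0,0,1],
    [-11.2,30.4,0,0,0,0,1],
    [-12.6,34.2,0,0,0,0,1],
    [-14,38,0,0,0,0,1],
  ],
)

```text
time_s: 18.1
ee_pos: [0.4845, 0.2307, 0.1359]
eef_rot: [0.687, 0.727, 0.0, 0.0]
contact_force: [0.3, 0.2, 0.5]
width: 0.0856
grasp_force: 0.0
```

>>> carry_out(
  steps=[
    [-1.4,3.8,0,0,0,0,1],
    [-1.9,5.3,0,0,0,0,1],
    [-1.9,5.3,-3,0,0,0,1],
    [-1.9,5.3,-7,0,0,0,1],
    [-1.9,5.3,-10,0,0,0,1],
    [-1.9,5.3,-11.4,0,0,0,1],
    [-1.9,5.3,-11.4,0,0,0,0.5],
    [-1.9,5.3,-11.4,0,0,0,0.2],
    [-1.9,5.3,-11.4,0,0,0,0.2],
    [-1.9,5.3,-11.4,0,0,0,0.2],
  ],
)

```text
time_s: 18.93
ee_pos: [0.4671, 0.2823, 0.0232]
eef_rot: [0.687, 0.727, 0.001, 0.0]
contact_force: [1.2, -0.6, 0.5]
width: 0.0387
grasp_force: 0.0
```

>>> carry_out(
  steps=[
    [0,0,0,0,0,0,0.2],
    [0,0,0,0,0,0,0.2],
    [0,0,0,0,0,0,0.2],
    [0,0,2,0,0,0,0.2],
    [0,0,6,0,0,0,0.2],
    [0,0,9,0,0,0,0.2],
    [0,0,11,0,0,0,0.2],
    [1.4,-3.4,11,0,0,0,0.2],
    [2.9,-7.2,11,0,0,0,0.2],
    [4.5,-11,11,0,0,0,0.2],
  ],
)

```text
time_s: 19.77
ee_pos: [0.5116, 0.1713, 0.1335]
eef_rot: [0.686, 0.728, 0.001, 0.001]
contact_force: [1.6, 0.0, -2.1]
width: 0.0354
grasp_force: 50.7
```

>>> carry_out(
  steps=[
    [1.6,-3.8,0,0,0,0,0.2],
    [3.1,-7.6,0,0,0,0,0.2],
    [4.7,-11.4,0,0,0,0,0.2],
    [6.2,-15.2,0,0,0,0,0.2],
    [7.8,-19,0,0,0,0,0.2],
    [9.3,-22.8,0,0,0,0,0.2],
    [10.9,-26.6,0,0,0,0,0.2],
    [12.4,-30.2,0,0,0,0,0.2],
    [13.6,-33,0,0,0,0,0.2],
    [13.6,-33.5,0,0,0,0,0.2],
  ],
)

```text
time_s: 20.6
ee_pos: [0.6489, -0.1679, 0.1327]
eef_rot: [0.688, 0.726, 0.0, 0.002]
contact_force: [-0.2, 0.4, -2.4]
width: 0.035
grasp_force: 50.7
```

>>> carry_out(
  steps=[
    [0,0,0,0,0,0,0.2],
    [0,0,-3,0,0,0,0.2],
    [0,0,-6,0,0,0,0.2],
    [0,0,-8,0,0,0,0.2],
    [0,0,-9,0,0,0,0.2],
    [0,0,-9.6,0,0,0,0.2],
    [0,0,-9.9,0,0,0,0.2],
    [0,0,-10.1,0,0,0,0.2],
    [0,0,-10.1,0,0,0,0.2],
    [0,0,-10.1,0,0,0,0.2],
  ],
)

```text
time_s: 21.43
ee_pos: [0.6478, -0.163, 0.0319]
eef_rot: [0.687, 0.727, 0.0, 0.001]
contact_force: [0.0, 0.0, -1.6]
width: 0.0351
grasp_force: 50.7
```

>>> carry_out(
  steps=[
    [0,0,-0.1,0,0,0,0.2],
    [0,0,-0.18,0,0,0,0.2],
    [0,0,-0.24,0,0,0,0.2],
    [0,0,-0.3,0,0,0,0.2],
    [0,0,-0.34,0,0,0,0.2],
    [0,0,-0.38,0,0,0,0.2],
    [0,0,-0.42,0,0,0,0.2],
    [0,0,-0.46,0,0,0,0.2],
    [0,0,-0.5,0,0,0,0.2],
    [0,0,-0.5,0,0,0,0.2],
  ],
)

```text
time_s: 22.27
ee_pos: [0.6474, -0.163, 0.0276]
eef_rot: [0.687, 0.727, 0.0, 0.0]
contact_force: [-5.7, 2.7, 15.4]
width: 0.0351
grasp_force: 52.3
```

>>> carry_out(
  steps=[
    [0,0,0,0,0,0,0.5],
    [0,0,0,0,0,0,0.65],
    [0,0,0,0,0,0,0.65],
    [0,0,0,0,0,0,0.65],
    [0,0,1.5,0,0,0,0.65],
    [0,0,4,0,0,0,0.65],
    [0,0,8,0,0,0,0.65],
    [-3,-1.2,10,0,0,0,0.7],
    [-6.5,-2.6,10,0,0,0,0.75],
    [-8.5,-3.6,10,0,0,0,0.75],
  ],
)

```text
time_s: 23.1
ee_pos: [0.5603, -0.1993, 0.1271]
eef_rot: [0.686, 0.727, 0.0, 0.001]
contact_force: [1.6, -1.0, -0.4]
width: 0.0642
grasp_force: 0.0
```

Run:
```python
from h import *
s=arm.get_state();print(s["ee_pos"].round(4),s["contact_force"],s["width"])
S=optics.read_camera("scene")["frame"]
cv2.imwrite("pics/p4.png",cv2.resize(S[90:230,170:340],(800,660))[:600,:,::-1])
```

```text
[ 0.5603 -0.1993  0.1271] [ 1.57010657 -1.01569181 -0.38944607] 0.06415550180309355
```

View pics/p4.png

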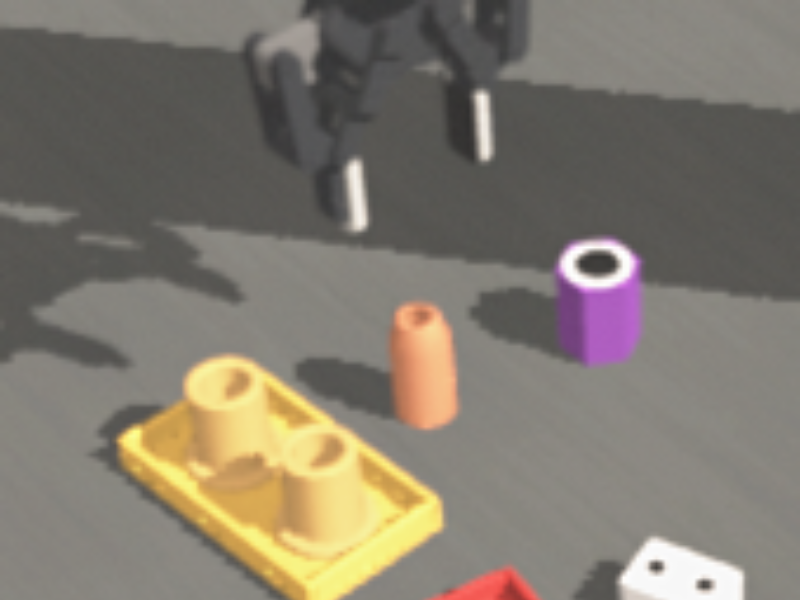

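Both bushings stand flat in the yellow tray, and the fingers straddle the nozzle axis (nozzle at crop (425,370)). Descending on it.

>>> carry_out(
  steps=[
    [0,0,0,0,0,0,0.75],
    [0,0,-3,0,0,0,0.75],
    [0,0,-6,0,0,0,0.75],
    [0,0,-9,0,0,0,0.75],
    [0,0,-10.4,0,0,0,0.75],
    [0,0,-10.7,0,0,0,0.75],
    [0,0,-10.7,0,0,0,0.4],
    [0,0,-10.7,0,0,0,0.15],
    [0,0,-10.7,0,0,0,0.15],
    [0,0,-10.7,0,0,0,0.15],
  ],
  squeeze=35,
)

```text
time_s: 23.98
ee_pos: [0.5632, -0.1992, 0.0202]
eef_rot: [0.687, 0.727, 0.0, 0.001]
contact_force: [1.0, 0.3, 3.9]
width: 0.0284
grasp_force: 34.8
```

>>> carry_out(
  steps=[
    [0,0,0,0,0,0,0.15],
    [0,0,0,0,0,0,0.15],
    [0,0,2,0,0,0,0.15],
    [0,0,5,0,0,0,0.15],
    [0,0,8,0,0,0,0.15],
    [0,0,10,0,0,0,0.15],
    [0,0,11,0,0,0,0.15],
    [0,0,11,0,0,0,0.15],
    [1.5,3,11,0,0,0,0.15],
    [3,6,11,0,0,0,0.15],
  ],
)

```text
time_s: 24.82
ee_pos: [0.5918, -0.1393, 0.1277]
eef_rot: [0.688, 0.726, -0.0, -0.001]
contact_force: [0.5, -0.5, -1.5]
width: 0.0283
grasp_force: 34.9
```

>>> carry_out(
  steps=[
    [1.8,3.5,0,0,0,0,0.15],
    [3.5,7,0,0,0,0,0.15],
    [5.2,10.3,0,0,0,0,0.15],
    [6.4,12.4,0,0,0,0,0.15],
    [6.4,12.6,0,0,0,0,0.15],
    [6.4,12.6,-3,0,0,0,0.15],
    [6.4,12.6,-6,0,0,0,0.15],
    [6.4,12.6,-8,0,0,0,0.15],
    [6.4,12.6,-9.2,0,0,0,0.15],
    [6.4,12.6,-9.7,0,0,0,0.15],
  ],
)

```text
time_s: 25.65
ee_pos: [0.655, -0.0133, 0.0288]
eef_rot: [0.687, 0.727, -0.001, -0.002]
contact_force: [-0.6, 0.1, -1.1]
width: 0.0286
grasp_force: 35.0
```

>>> carry_out(
  steps=[
    [0,0,-0.2,0,0,0,0.15],
    [0,0,-0.4,0,0,0,0.15],
    [0,0,-0.5,0,0,0,0.15],
    [0,0,-0.58,0,0,0,0.15],
    [0,0,-0.66,0,0,0,0.15],
    [0,0,-0.74,0,0,0,0.15],
    [0,0,-0.8,0,0,0,0.15],
    [0,0,-0.85,0,0,0,0.15],
    [0,0,-0.88,0,0,0,0.15],
    [0,0,-0.88,0,0,0,0.15],
  ],
)

```text
time_s: 26.48
ee_pos: [0.6566, -0.013, 0.0241]
eef_rot: [0.687, 0.727, 0.0, 0.0]
contact_force: [-2.2, 1.0, 8.5]
width: 0.0286
grasp_force: 35.8
```

>>> carry_out(
  steps=[
    [0,0,0,0,0,0,0.45],
    [0,0,0,0,0,0,0.6],
    [0,0,0,0,0,0,0.6],
    [0,0,0,0,0,0,0.6],
    [0,0,1.5,0,0,0,0.6],
    [0,0,4,0,0,0,0.6],
    [0,0,8,0,0,0,0.6],
    [0,0,12,0,0,0,0.6],
    [-4,0,14,0,0,0,0.6],
    [-8,0,16,0,0,0,0.6],
  ],
)

```text
time_s: 27.32
ee_pos: [0.5819, -0.013, 0.1817]
eef_rot: [0.687, 0.727, 0.001, 0.001]
contact_force: [-0.2, -0.2, -0.4]
width: 0.0511
grasp_force: 0.0
```

>>> carry_out(
  steps=[
    [-3,0,2,0,0,0,0.6],
    [-6,0,4,0,0,0,0.6],
    [-8,0,5,0,0,0,0.6],
    [-8,0,5,0,0,0,0.6],
    [-8,0,5,0,0,0,0.6],
    [-8,0,5,0,0,0,0.6],
    [-8,0,5,0,0,0,0.6],
    [-8,0,5,0,0,0,0.6],
    [-8,0,5,0,0,0,0.6],
    [-8,0,5,0,0,0,0.6],
  ],
)

```text
time_s: 28.15
ee_pos: [0.5021, -0.013, 0.2297]
eef_rot: [0.687, 0.727, -0.0, -0.0]
contact_force: [-0.1, -0.2, -1.2]
width: 0.0513
grasp_force: 0.0
```

Run:
```python
from h import *
S=optics.read_camera("scene")["frame"]
cv2.imwrite("pics/p5.png",cv2.resize(S[100:350,170:480],(744,600),interpolation=cv2.INTER_CUBIC)[:,:,::-1])
```

```text
(no output)
```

View pics/p5.png

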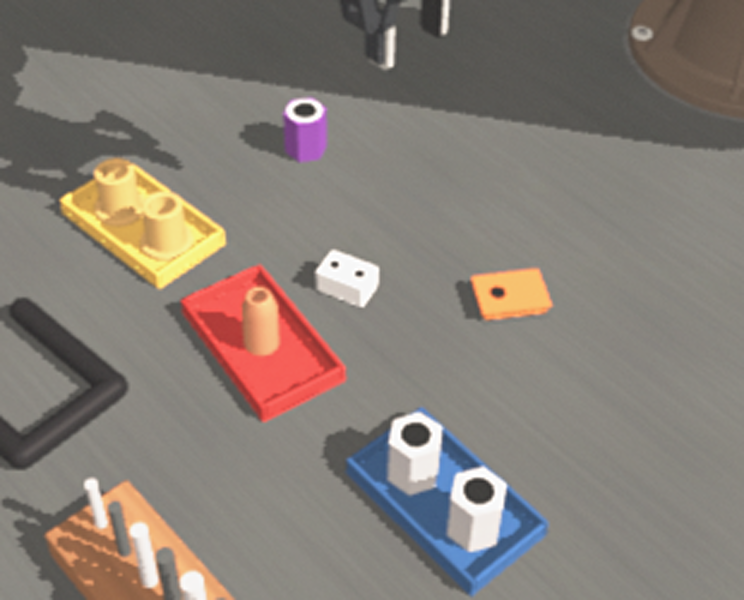

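All five parts stand upright in their trays: nuts in blue (415,455) and (478,510), bushings in yellow (115,190) and (165,225), nozzle in red (260,320). The magnet, gauge block and purple nut are where they were.

```bash
python3 -c "
from bench import job
print(job.job_done())"
```

```text
the job is handed in; nothing more can be done
None
```

The job is handed in at about 28 s: both nuts are in the blue tray, both bushings in the yellow and the nozzle in the red, all upright in the last picture, with the magnet, gauge block and purple nut left alone.

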